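# Tip watch heads from a scoop into a shallow display tray

## Robot

A 6-joint arm with a two-finger parallel gripper is mounted at the origin on the work surface. World frame = base frame: x ahead of the robot, y to its left, z up, the work surface at z = 0. Lengths are in m, angles in degrees, forces in N, time in s.
With the tool pointing down it reaches from about 0.3 to 0.825 m from the base axis. Payload 5.4 kg.
Tool frame: the origin (TCP) lies midway between the tips of the shut fingers; the grasp point (between the pads) lies 19 mm behind it (r.hold_point_z is the distance from the TCP to the grasp point, in m); z points along the fingers, y is the line along which they close (so a half turn about z gives the same grasp; the last joint's range is limited). The gripper opens to 92 mm and grips with 3 to 60 N. Pads are 20 mm wide; open, the fingers measure 128 mm over their backs; the gripper's body (75 mm by 189 mm) begins 69 mm behind the grasp point.
Start: joints at [59.467, 9.076, 91.501, -0, 79.423, -12.038], TCP at [0.182, 0.545, 0.215] pointing down, gripper open.
Joint ranges: [-166.64, 166.64], [-54.1, 131.32], [10.49, 154.53], [-73.88, 253.88], [9.74, 151.15], [-171.62, 171.62]. Speed limits (degrees/s): [147.25, 147.25, 180, 180, 180, 180].

## Interface

Orientations are given as a 3x3 rotation matrix whose columns are the frame's x, y, z axes.
In Python, from workcell import status, vision, order, r gives the robot as it stands. The module is installed in compiled form; this text tells all that it offers.
- The arm moves only by the tool carry_out, never from a script. Its argument "increments" is a list that holds one entry, the list of rows, each a list of 7 numbers: the shift along the tool's x, y, z in cm, then the turn, a rotation vector about the tool's x, y, z in rad, then the closure, from -1 (fully open) to 1 (shut). In form: [[[dx, dy, dz, ax, ay, az, grip], ...]]. A call has 1 to 20 rows; each row shifts and turns the commanded pose from where the row before left it, along the tool's axes as they then stand; what a row does not reach is not made up. A row lasts 1/12 s, in which the tool goes at most 41.7 mm and 7.16 degrees, less where a joint would pass 70% of its speed; a pose out of reach is approached as far as the arm can. A call is refused whole if a number of a shift passes 4.17 or a number of a turn 0.125, either way. A call with a gripper value outside its range is refused whole. The fingers move at their own pace and stop on an object; the grip force is fixed at half the most. Time passes only in rows, so rows that do not move let the fingers close. It gives the time, the measured TCP pose, the force, the opening and the grip force at its end, in the units of the state.
- status.state(): the state, without advancing time (a new reading comes with each control period).
- vision.read_camera(name): name is "scene" or "top" or "wrist"; returns the picture (384x512x3 uint8, red, green, blue); there is no depth.
- vision.camera_params(name): a dict with "fx", "fy", "cx", "cy" (pixels), "T" (4x4, takes a point from camera to world coordinates). Camera axes: x right, y down, z forward; pixel columns grow to the right and rows downward; lengths in m; the calibration is good to about 2 mm. A picture is of the moment at which its call begins: read the wrist's pose just before it. camera_params takes no time and is no camera call; for the wrist camera it gives the pose at the moment of the call.
- order.job_done(): hands the job in; it is judged then, once.
The state is a dict: "t": time; "joint_positions": joint angles; "dq": joint speeds; "tau": joint torques, N m; "tool_pos": TCP position; "ee_rot": TCP orientation; "wrist_force": force on the tool from outside, world axes, zero at the start; "torque": the same for the moment, N m; "grip_width": opening from 0.0 (shut) to 1.0 (fully open); "grip_force": force on a finger pad.
Only numpy, scipy, OpenCV 4.12 (cv2) and the standard library are available. Lean on these libraries where they do the work, as an engineer would, in place of code of your own. Each camera call takes 0.05 s, during which the arm holds its last target. There are 200 camera calls.

## Task

On the market stall, push the sliding wooden cover of the shallow display tray fully open, then pick up the metal scoop by its handle and lower its lip close over the open dish, within 5 cm of the rim, before tipping, so that all five little watch heads slide into the dish without a high drop and none ends up on the table. Then put the empty scoop back upright on its cork mat and let go, leaving the cover open and the can, jar, camera and toy car where they stand.

Things in the scene. Friction and masses are not known exactly. Their poses are not given: they have to be found in the camera images.
- tray: Shallow wooden tray fixed to the table, x -64 to 186, y -67 to 67 mm. Origin on the table under the middle of the dish; x along the tray, away from the robot at yaw 0. Dish: x -58 to 58, y -61 to 61, open on top, grey floor at z 8 mm, near wall 22 mm high. Side rails (6 mm thick) 30 mm high over the whole length. Solid deck at x 58 to 186, 22 mm high, onto which the cover slides.
- cover (a joint): Sliding cover, pushed along the tray's +x: 0 = dish covered, 0.12 m = end stop, dish fully open. Starts 0 to 0.035 m open, rubs with about 1.5 N and stays where left. Pale wooden plate 122 x 120 x 4 mm between the side rails, its top face at tray z 26.5 mm.
- cover_bar (a point): Middle of the top face of the push bar across the cover near its robot-side edge: 12 mm along x, 70 mm along y, 20 mm tall (tray z 26.5 to 46.5 mm). In the tray frame at x = -0.049 m + the cover's joint value, y = 0. Same axes as the tray. Push on its robot-side face.
- mat: Cork mat fixed to the table, 180 x 110 x 4 mm; origin at the centre of its underside, x along its length. The scoop starts on it.
- scoop: Loose aluminium scoop, about 0.2 kg: flat trough x -63 to 63, y -35 to 35 mm, front open at x = +63, where it pours. Origin at the centre of its underside, z up. Floor and walls 3 mm; walls 34 mm high (18 mm before x = 22); back closed. Dark wooden handle bar 16 mm wide (y), z 62 to 84 mm, x -70 to 16, above the trough on a rear post. The heads slide when it is tipped 26 to 36 degrees.
- scoop_grip (a point): Point in the middle of the handle bar, at (-20, 0, 73) mm in the scoop's frame, near above the centre of mass; same axes as the scoop.
- scoop_lip (a point): Middle of the scoop's pouring lip (front edge of its underside), at (63, 0, 0) mm in the scoop's frame; same axes.
- head1: Loose watch head (strapless wristwatch case): a disc 28 mm in diameter and 9 mm thick with a dial on one face, 20 g, origin at its centre, z along its axis. All five start flat in the scoop.
- head2: Loose watch head (strapless wristwatch case): a disc 28 mm in diameter and 9 mm thick with a dial on one face, 20 g, origin at its centre, z along its axis. All five start flat in the scoop.
- head3: Loose watch head (strapless wristwatch case): a disc 28 mm in diameter and 9 mm thick with a dial on one face, 20 g, origin at its centre, z along its axis. All five start flat in the scoop.
- head4: Loose watch head (strapless wristwatch case): a disc 28 mm in diameter and 9 mm thick with a dial on one face, 20 g, origin at its centre, z along its axis. All five start flat in the scoop.
- head5: Loose watch head (strapless wristwatch case): a disc 28 mm in diameter and 9 mm thick with a dial on one face, 20 g, origin at its centre, z along its axis. All five start flat in the scoop.
- can: Bystander: metal can, 54 mm in diameter, 95 mm tall, origin at the centre of its underside. Not to be disturbed.
- jar: Bystander: amber glass jar with a steel cap, 56 mm in diameter, 110 mm tall, origin at the centre of its underside. Not to be disturbed.
- camera: Bystander: black compact camera, 95 x 34 x 60 mm, long along x, its lens (38 mm across) standing 14 mm out on the -y side; origin at the centre of its underside. Not to be disturbed.
- toycar: Bystander: red toy car, 72 x 32 x 27 mm, long along x, origin at the centre of its underside. Not to be disturbed.

How it is judged (in metres and radians):
On the way, in this order (a step that is already met when the one before it is completed fails the run):
1. the cover is pushed open by more than 105 mm (value of joint cover above 0.105 m), for 0.1 s.
2. the scoop's lip is over the dish and less than 85 mm above the table, with all five heads still in the scoop (x of scoop_lip in the frame of tray between -0.058 and 0.058 m and y of scoop_lip in the frame of tray between -0.061 and 0.061 m and z of scoop_lip in the frame of tray below 0.085 m and x of head1 in the frame of scoop between -0.065 and 0.062 m and y of head1 in the frame of scoop between -0.035 and 0.035 m and z of head1 in the frame of scoop between 0 and 0.045 m and x of head2 in the frame of scoop between -0.065 and 0.062 m and y of head2 in the frame of scoop between -0.035 and 0.035 m and z of head2 in the frame of scoop between 0 and 0.045 m and x of head3 in the frame of scoop between -0.065 and 0.062 m and y of head3 in the frame of scoop between -0.035 and 0.035 m and z of head3 in the frame of scoop between 0 and 0.045 m and x of head4 in the frame of scoop between -0.065 and 0.062 m and y of head4 in the frame of scoop between -0.035 and 0.035 m and z of head4 in the frame of scoop between 0 and 0.045 m and x of head5 in the frame of scoop between -0.065 and 0.062 m and y of head5 in the frame of scoop between -0.035 and 0.035 m and z of head5 in the frame of scoop between 0 and 0.045 m), for 0.1 s.
3. all five heads lie in the dish (x of head1 in the frame of tray between -0.058 and 0.058 m and y of head1 in the frame of tray between -0.061 and 0.061 m and z of head1 in the frame of tray between 0.005 and 0.032 m and x of head2 in the frame of tray between -0.058 and 0.058 m and y of head2 in the frame of tray between -0.061 and 0.061 m and z of head2 in the frame of tray between 0.005 and 0.032 m and x of head3 in the frame of tray between -0.058 and 0.058 m and y of head3 in the frame of tray between -0.061 and 0.061 m and z of head3 in the frame of tray between 0.005 and 0.032 m and x of head4 in the frame of tray between -0.058 and 0.058 m and y of head4 in the frame of tray between -0.061 and 0.061 m and z of head4 in the frame of tray between 0.005 and 0.032 m and x of head5 in the frame of tray between -0.058 and 0.058 m and y of head5 in the frame of tray between -0.061 and 0.061 m and z of head5 in the frame of tray between 0.005 and 0.032 m), for 0.2 s.
At the end, for the whole second after the job is handed in: All five heads lie at rest in the dish, the cover is still open by more than 100 mm, and the scoop stands released, upright (within 0.1 rad) and at rest on the cork mat, its centre within 50 mm of the mat's centre (all of step 3 and linear speed of each of head1, head2, head3, head4, head5, scoop below 0.03 m/s and value of joint cover above 0.1 m and horizontal distance between scoop and mat below 0.05 m and angle between scoop's own z axis and vertical below 0.1 rad and height (world z) of scoop below 0.012 m and contact force between the fingers and scoop below 0.1 N); the robot touches nothing.
It fails at once if a head is out of the scoop, past its lip, more than 110 mm above the table (poured from too high) ((x of head1 in the frame of scoop above 0.075 m and height (world z) of head1 above 0.11 m) or (x of head2 in the frame of scoop above 0.075 m and height (world z) of head2 above 0.11 m) or (x of head3 in the frame of scoop above 0.075 m and height (world z) of head3 above 0.11 m) or (x of head4 in the frame of scoop above 0.075 m and height (world z) of head4 above 0.11 m) or (x of head5 in the frame of scoop above 0.075 m and height (world z) of head5 above 0.11 m)).
It fails at once if a head lies on the table (height (world z) of any of head1, head2, head3, head4, head5 below 0.0085 m).
It fails at once if the can, the jar, the camera or the toy car is shifted by more than 20 mm or tipped (distance of any of can, camera, toycar, jar from where it was at the start of the episode above 0.02 m or angle between any of can, camera, toycar, jar's own z axis and vertical above 0.3 rad).
It also fails if it takes over 70 s, if anything falls off the work surface, if the arm or the gripper's body presses on something with over 40 N, if the wrist force passes 120 N, or if a joint passes its speed limit or range.

## Working session

There is one attempt and no reset: what is moved stays moved. The work goes in short steps, Python scripts to look and compute and a tool call to move; the robot and the scene stay as the last step left them, time stands still between calls to the robot, and variables do not carry over. Pictures are saved under pics/ and viewed, at most 10 in all, crops included, and the job is handed in when it is done.

Besides the shell and the picture viewer there is one more tool, called as name(argument=value, ...), one argument or row to a line, values as JSON. carry_out: Moves the arm, as the interface text tells. Its arguments: {"type":"object","properties":{"increments":{"type":"array","items":{"type":"array","items":{"type":"array","items":{"type":"number"}}}}},"required":["increments"]}

```bash
mkdir -p pics
python3 - <<'E'
from workcell import status, vision, order, r
import cv2,numpy as np
for n in("top","scene"):
    im=vision.read_camera(n);cv2.imwrite(f"pics/{n}0.png",cv2.resize(im[:,:,::-1],(800,600),interpolation=cv2.INTER_CUBIC))
    p=vision.camera_params(n);print(n,p["fx"],p["cx"],p["cy"]);print(np.round(p["T"],3))
s=status.state();print(s["t"],s["ee_rot"],r.hold_point_z)
E
```

```text
top 478.6856474274137 251.46357887893754 191.56179493887208
[[-0.063 -0.974  0.216  0.272]
 [-0.998  0.063 -0.009 -0.003]
 [-0.005 -0.216 -0.976  1.331]
 [ 0.     0.     0.     1.   ]]
scene 399.87779897502134 259.8169214131964 186.36791549524673
[[ 0.576  0.671 -0.467  1.146]
 [ 0.818 -0.479  0.319 -0.396]
 [-0.009 -0.565 -0.825  1.118]
 [ 0.     0.     0.     1.   ]]
0.1 [[-9.48344822e-01  3.17240227e-01 -8.58865537e-04]
 [ 3.17241187e-01  9.48343798e-01 -1.43851103e-03]
 [ 3.58146240e-04 -1.63667201e-03 -9.99998597e-01]] 0.0187
```

View pics/top0.png

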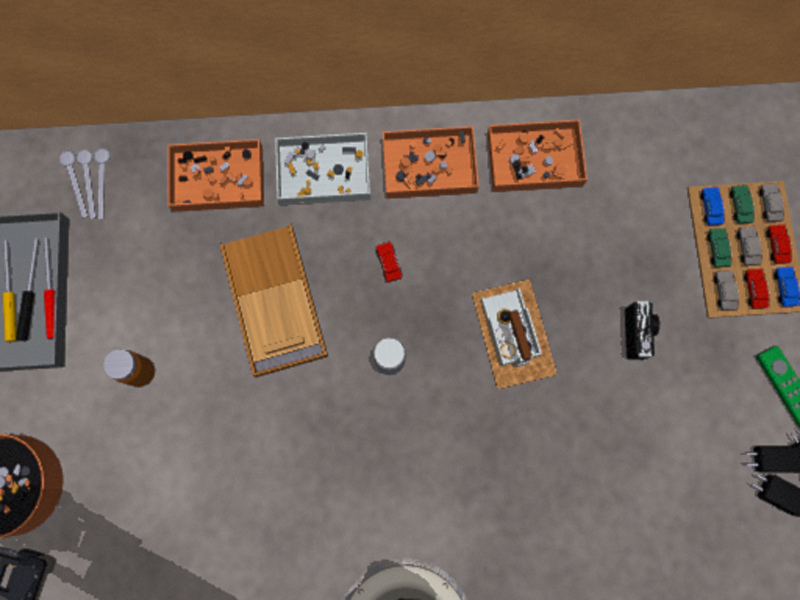

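View pics/scene0.png

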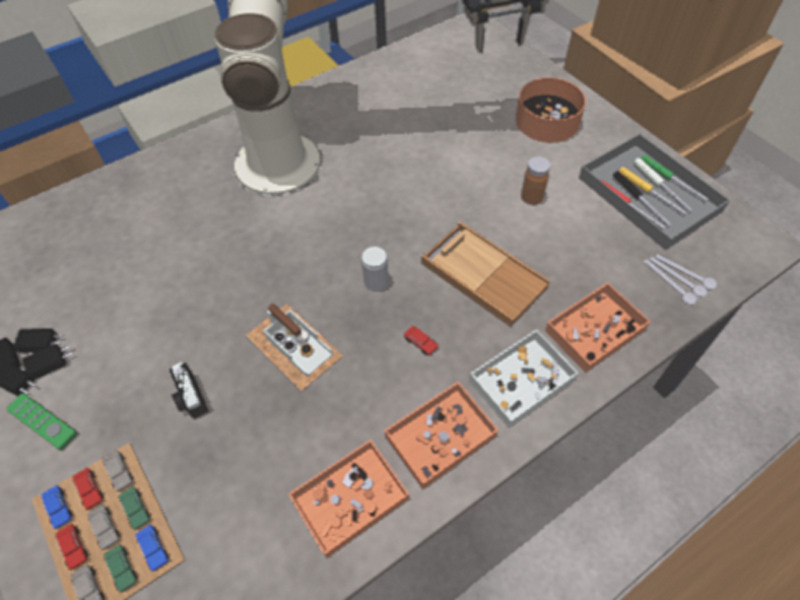

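The top view shows the tray around (273,300), the cover about 25 mm open, and the mat and scoop around (514,333). The can at (389,355) stands between them, the toy car is at (389,261), the camera at (641,330) and the jar at (125,367). I'll enlarge the tray and mat.

Run:
```python
from workcell import vision
import cv2,numpy as np
im=np.mean([vision.read_camera("top") for _ in range(4)],axis=0).astype(np.uint8)[:,:,::-1]
def c(x,y,w,h,k): return cv2.resize(im[y:y+h,x:x+w],None,fx=k,fy=k,interpolation=cv2.INTER_CUBIC)
cv2.imwrite("pics/crop1.png",np.hstack([c(136,140,78,105,5),c(296,170,78,105,5)]))
```

```text
(no output)
```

View pics/crop1.png

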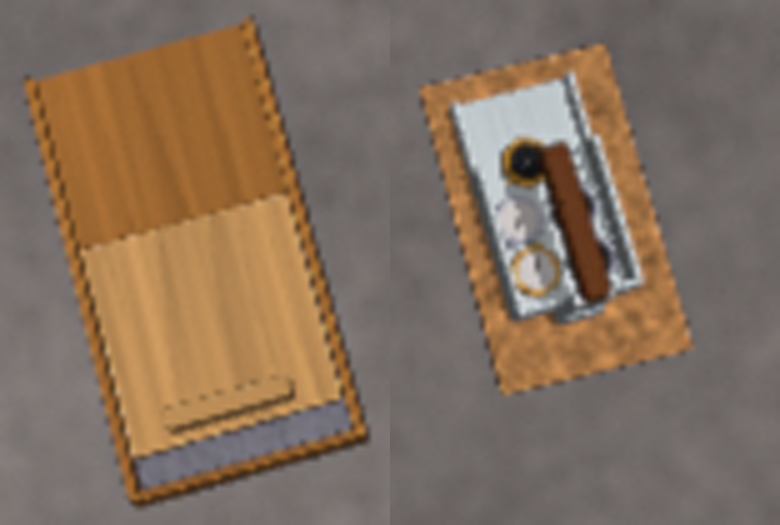

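```bash
cat > h.py <<'E'
import numpy as np
from workcell import vision,status
def ray(px,z,n="top",p=None):
    p=p or vision.camera_params(n);T=np.array(p["T"])
    d=T[:3,:3]@[(px[0]-p["cx"])/p["fx"],(px[1]-p["cy"])/p["fy"],1];o=T[:3,3]
    return o+d*(z-o[2])/d[2]
def fit(model,world):
    m=np.array(model)[:,:2];w=np.array(world)[:,:2];mc=m.mean(0);wc=w.mean(0)
    a=m-mc;b=w-wc;t=np.arctan2((a[:,0]*b[:,1]-a[:,1]*b[:,0]).sum(),(a*b).sum())
    R=np.array([[np.cos(t),-np.sin(t)],[np.sin(t),np.cos(t)]]);o=wc-R@mc
    return o,np.degrees(t),np.round((w-(m@R.T+o))*1000,1)
E
python3 - <<'E'
from h import *
L=lambda X,Y:((X+.5)/5-.5+136,(Y+.5)/5-.5+140)
M=lambda X,Y:((X-389.5)/5-.5+296,(Y+.5)/5-.5+170)
print(fit([(.186,.067),(.186,-.067),(-.064,.067),(-.064,-.067)],[ray(L(*p),.03) for p in[(25,80),(250,15),(133,503),(368,437)]]))
print(fit([(.09,.055),(.09,-.055),(-.09,-.055),(-.09,.055)],[ray(M(*p),.004) for p in[(420,86),(604,44),(692,348),(502,394)]]))
print(fit([(.016,.008),(.016,-.008),(-.07,-.008),(-.07,.008)],[ray(M(*p),.088) for p in[(543,147),(566,142),(609,298),(583,303)]]))
print(fit([(.063,.035),(.063,-.035)],[ray(M(*p),.02) for p in[(453,105),(573,73)]]))
print(fit([(.0,.035),(.0,-.035)],[ray(L(*p),.0465) for p in[(165,415),(292,378)]]),fit([(.0,.06),(.0,-.06)],[ray(L(*p),.0265) for p in[(85,247),(285,193)]]))
for n,p,z in[("can",(389,353),.095),("car",(389,262),.02),("cam",(641,330),.06),("jar",(119,363),.11)]:print(n,ray((p[0]*.64,p[1]*.64),z))
s=status.state();print(s["t"],s["joint_positions"])
E
```

```text
(array([0.5162381 , 0.18596447]), np.float64(12.846378227511876), array([[ 0.5, -0.8],
       [ 1. ,  1.3],
       [ 0.1, -0.8],
       [-1.6,  0.4]]))
(array([ 0.48992747, -0.22709835]), np.float64(9.780880282152184), array([[ 0.1, -0.8],
       [-0.8,  0.8],
       [ 0.4,  0.4],
       [ 0.4, -0.5]]))
(array([ 0.49880349, -0.21936711]), np.float64(9.067933510716877), array([[-0.1, -1.7],
       [-0.7,  1.7],
       [-0. ,  1. ],
       [ 0.8, -1. ]]))
(array([ 0.4989592 , -0.22107482]), np.float64(11.51700120626084), array([[-0. ,  0.2],
       [ 0. , -0.2]]))
(array([0.49161123, 0.17999837]), np.float64(12.89692011106447), array([[-0.1,  0.6],
       [ 0.1, -0.6]])) (array([0.59667894, 0.20397917]), np.float64(11.970864410261182), array([[ 0.5, -2.3],
       [-0.5,  2.3]]))
can [ 0.453566   -0.00213629  0.095     ]
car [ 0.63077858 -0.01239008  0.02      ]
cam [ 0.47090417 -0.4375429   0.06      ]
jar [0.4631092  0.44172867 0.11      ]
0.3 [ 5.94669160e+01  9.08874381e+00  9.15242798e+01 -3.39413979e-04
  7.94218162e+01 -1.20347357e+01]
```

carry_out(
  increments=[
    [[0,0,0,0,0,-0.11,1],[0,0,0,0,0,-0.11,1],[0,0,0,0,0,-0.11,1],[0,0,0,0,0,-0.11,1],[0,0,0,0,0,-0.108,1],[-1.14,-2.83,0.63,0,0,0,1],[-1.14,-2.83,0.63,0,0,0,1],[-1.14,-2.83,0.63,0,0,0,1],[-1.14,-2.83,0.63,0,0,0,1],[-1.14,-2.83,0.63,0,0,0,1],[-1.14,-2.83,0.63,0,0,0,1],[-1.14,-2.83,0.63,0,0,0,1],[-1.14,-2.83,0.63,0,0,0,1],[-1.14,-2.83,0.63,0,0,0,1],[-1.14,-2.83,0.63,0,0,0,1],[-1.14,-2.83,0.63,0,0,0,1],[-1.14,-2.83,0.63,0,0,0,1],[-1.14,-2.83,0.63,0,0,0,1],[-1.14,-2.83,0.63,0,0,0,1],[-1.14,-2.83,0.63,0,0,0,1]],
  ],
)

```text
t: 1.97
tool_pos: [0.4446, 0.1683, 0.1199]
ee_rot: [[-0.975, -0.223, 0.0], [-0.223, 0.975, 0.0], [-0.0, -0.0, -1.0]]
wrist_force: [-0.1, 1.0, 0.0]
grip_width: 0.008
grip_force: 0.0
```

carry_out(
  increments=[
    [[0,0,1.68,0,0,0,1],[0,0,1.68,0,0,0,1],[0,0,1.68,0,0,0,1],[0,0,1.68,0,0,0,1],[0,0,1.68,0,0,0,1],[0,0,0,0,0,0,1],[-1,0,0,0,0,0,1],[-1,0,0,0,0,0,1],[-1,0,0,0,0,0,1],[-1,0,0,0,0,0,1],[-1,0,0,0,0,0,1],[-1,0,0,0,0,0,1],[-1,0,0,0,0,0,1],[-1,0,0,0,0,0,1],[-1,0,0,0,0,0,1],[-1,0,0,0,0,0,1],[-1,0,0,0,0,0,1],[-0.8,0,0,0,0,0,1],[-0.5,0,0,0,0,0,1],[0,0,0,0,0,0,1]],
  ],
)

```text
t: 3.63
tool_pos: [0.5649, 0.1974, 0.0367]
ee_rot: [[-0.975, -0.223, 0.001], [-0.223, 0.975, 0.0], [-0.002, 0.0, -1.0]]
wrist_force: [0.4, -1.1, -0.2]
grip_width: 0.005
grip_force: 0.0
```

Run:
```python
from workcell import vision
import cv2,numpy as np
a=vision.read_camera("scene")[130:220,255:365,::-1]
cv2.imwrite("pics/s1.png",cv2.resize(a,None,fx=5,fy=5,interpolation=cv2.INTER_CUBIC))
```

```text
(no output)
```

View pics/s1.png

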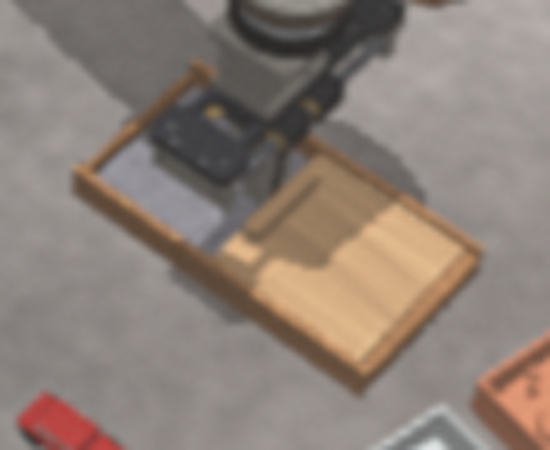

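The cover now covers nearly the whole deck, and the grey dish floor is exposed. I'll push gently until it reaches the stop.

carry_out(
  increments=[
    [[-0.3,0,0,0,0,0,1],[-0.3,0,0,0,0,0,1],[-0.2,0,0,0,0,0,1],[0,0,0,0,0,0,1],[0,0,0,0,0,0,1]],
  ],
)

```text
t: 4.1
tool_pos: [0.5703, 0.1989, 0.0359]
ee_rot: [[-0.975, -0.224, -0.003], [-0.224, 0.975, -0.001], [0.003, 0.0, -1.0]]
wrist_force: [-5.7, -0.8, 3.8]
grip_width: 0.005
grip_force: 2.6
```

carry_out(
  increments=[
    [[1,0,0,0,0,0,1],[1,0,-1,0,0,0,1],[0,0,-3,0,0,0,1],[0,0,-3.5,0,0,0,0],[0,0,-3.5,0,0,0,-1],[0,0,-3.5,0,0,0,-1],[0,0,-2.5,0,0,0,-1],[1.36,-3.26,0,0,0,0,-1],[1.36,-3.26,0,0,0,0,-1],[1.36,-3.26,0,0,0,0,-1],[1.36,-3.26,0,0,0,0,-1],[1.36,-3.26,0,0,0,0,-1],[1.36,-3.26,0,0,0,0,-1],[1.36,-3.26,0,0,0,0,-1],[1.36,-3.26,0,0,0,0,-1],[1.36,-3.26,0,0,0,0,-1],[1.36,-3.26,0,0,0,0,-1],[1.36,-3.26,0,0,0,0,-1],[1.36,-3.26,0,0,0,0,-1],[0,0,0,0,0,0.053,-1]],
  ],
)

```text
t: 5.77
tool_pos: [0.4795, -0.229, 0.2065]
ee_rot: [[-0.986, -0.166, 0.001], [-0.166, 0.986, -0.003], [-0.0, -0.003, -1.0]]
wrist_force: [-0.3, -0.1, 0.8]
grip_width: 1.002
grip_force: 0.0
```

Run:
```python
from workcell import vision,status
import cv2,numpy as np,json
p=vision.camera_params("wrist");im=vision.read_camera("wrist")
json.dump({k:(np.array(v).tolist()) for k,v in p.items()},open("w.json","w"))
cv2.imwrite("pics/w1.png",cv2.resize(im[:,:,::-1],(800,600),interpolation=cv2.INTER_CUBIC))
s=status.state();print(s["tool_pos"],s["joint_positions"]);print(np.round(p["T"],3),p["fx"])
from h import *
b=[ray((r_[0],r_[1]),.0465) for r_ in [(0,0)]]
t=vision.read_camera("top")[:,:,::-1];cv2.imwrite("pics/t1.png",np.hstack([cv2.resize(t[140:245,136:214],None,fx=5,fy=5,interpolation=cv2.INTER_CUBIC)]))
```

```text
[ 0.47990555 -0.22631079  0.20627844] [-3.82966479e+01  2.78993944e+00  9.92427752e+01 -1.78659256e-02
  7.78988590e+01 -1.37642610e+02]
[[-0.167  0.951  0.26   0.407]
 [ 0.986  0.162  0.041 -0.241]
 [-0.003  0.264 -0.965  0.377]
 [ 0.     0.     0.     1.   ]] 329.7911161160892
```

View pics/w1.png

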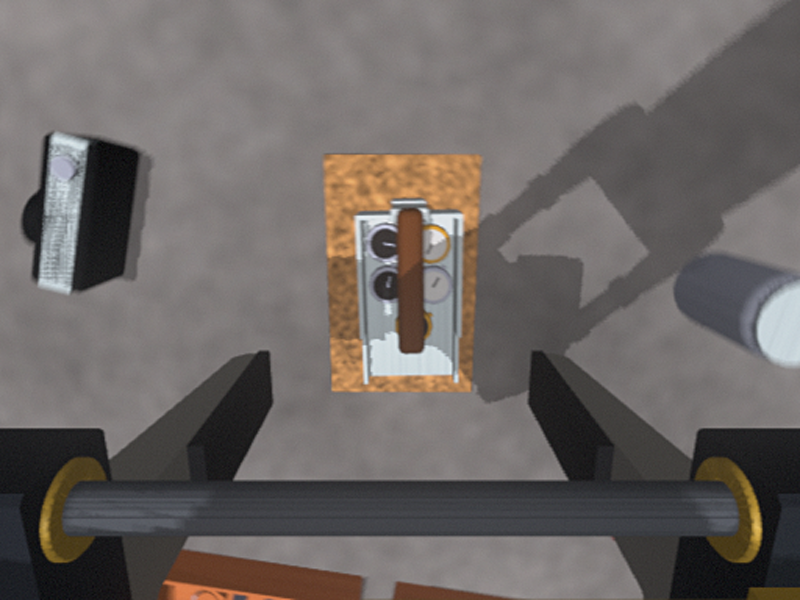

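View pics/t1.png

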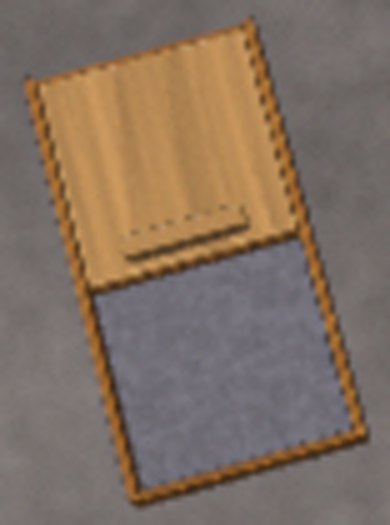

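The cover is fully open. In the wrist view the handle runs from (411,209) to (411,353), nearly parallel to the tool. All five heads lie in the trough.

Run:
```python
from h import *
import json
p=json.load(open("w.json"))
q=lambda x,y,z:ray(((x+.5)*.64-.5,(y+.5)*.64-.5),z,p=p)
print(fit([(-.07,.008),(-.07,-.008),(.016,-.008),(.016,.008)],[q(423,209,.088),(q(398,209,.088)),q(399,353,.088),q(424,353,.088)]))
print(fit([(.063,.035),(.063,-.035)],[q(458,384,.02),q(365,384,.02)]))
print(fit([(-.09,.055),(-.09,-.055),(.09,-.055),(.09,.055)],[q(482,154,.004),q(323,154,.004),q(331,391,.004),q(470,391,.004)]))
```

```text
(array([ 0.49904049, -0.21920053]), np.float64(10.31555440464675), array([[ 0.8, -1. ],
       [ 0.3,  1.1],
       [-0.7,  0.4],
       [-0.4, -0.6]]))
(array([ 0.50186063, -0.21708438]), np.float64(9.714016634691777), array([[ 0. , -0.1],
       [-0. ,  0.1]]))
(array([ 0.48987982, -0.22676083]), np.float64(9.32533674799746), array([[ 0. ,  0.5],
       [ 0.7,  0. ],
       [-0. ,  0.1],
       [-0.7, -0.6]]))
```

carry_out(
  increments=[
    [[0,0.36,2,0,0,0,-1],[0,0,2.5,0,0,0,-1],[0,0,2.5,0,0,0,-1],[0,0,2.5,0,0,0,-1],[0,0,2.5,0,0,0,-1],[0,0,1.5,0,0,0,-1],[0,0,1.2,0,0,0,-1],[0,0,0,0,0,0,-1],[0,0,0,0,0,0,0.2],[0,0,0,0,0,0,0.4],[0,0,0,0,0,0,0.6],[0,0,0,0,0,0,0.8],[0,0,0,0,0,0,1],[0,0,0,0,0,0,1],[0,0,0,0,0,0,1],[0,0,0,0,0,0,1],[0,0,0,0,0,0,1]],
  ],
)

```text
t: 7.28
tool_pos: [0.4797, -0.2197, 0.0591]
ee_rot: [[-0.985, -0.171, -0.0], [-0.171, 0.985, 0.0], [0.0, 0.0, -1.0]]
wrist_force: [-0.3, 0.2, -0.0]
grip_width: 0.369
grip_force: 0.0
```

carry_out(
  increments=[
    [[0,-0.3,0,0,0,0,1],[0,0,0,0,0,0,1],[0,0,0,0,0,0,1],[0,0,0,0,0,0,1],[0,0,0,0,0,0,1],[0,0,0,0,0,0,1],[0,0,0,0,0,0,1],[0,0,0,0,0,0,1]],
  ],
)

```text
t: 7.95
tool_pos: [0.4802, -0.2227, 0.059]
ee_rot: [[-0.985, -0.171, -0.0], [-0.171, 0.985, -0.0], [0.0, -0.0, -1.0]]
wrist_force: [-0.2, -2.1, -1.7]
grip_width: 0.169
grip_force: 29.9
```

carry_out(
  increments=[
    [[0,0,-0.3,0,0,0,1],[0,0,-0.7,0,0,0,1],[0,0,-1.2,0,0,0,1],[0,0,-1.7,0,0,0,1],[0,0,-2,0,0,0,1],[0,0,-2,0,0,0,1],[0,0,-2,0,0,0,1],[0,0,-1.7,0,0,0,1],[0,0,-1.2,0,0,0,1],[0,0,-0.7,0,0,0,1],[0,0,-0.3,0,0,0,1],[0,0,0,0,0,0,1],[0,0,0,0,0,0,1]],
  ],
)

```text
t: 9.03
tool_pos: [0.4798, -0.2223, 0.1961]
ee_rot: [[-0.985, -0.171, -0.001], [-0.171, 0.985, 0.001], [0.001, 0.001, -1.0]]
wrist_force: [-0.3, -0.1, -4.1]
grip_width: 0.173
grip_force: 29.9
```

Run:
```python
from workcell import vision,status
import cv2,numpy as np,json
im=vision.read_camera("wrist")
a=vision.read_camera("scene")[150:270,130:270,::-1]
cv2.imwrite("pics/s2.png",np.hstack([cv2.resize(im[:,:,::-1][60:300,150:360],(350,400)),cv2.resize(a,(440,400),interpolation=cv2.INTER_CUBIC)]))
s=status.state();print(s["tool_pos"],s["wrist_force"],s["torque"])
```

```text
[ 0.4796028  -0.22218911  0.19575672] [-0.44245589  0.30639873 -4.32095457] [ 0.04732836 -0.04891506  0.00226841]
```

View pics/s2.png

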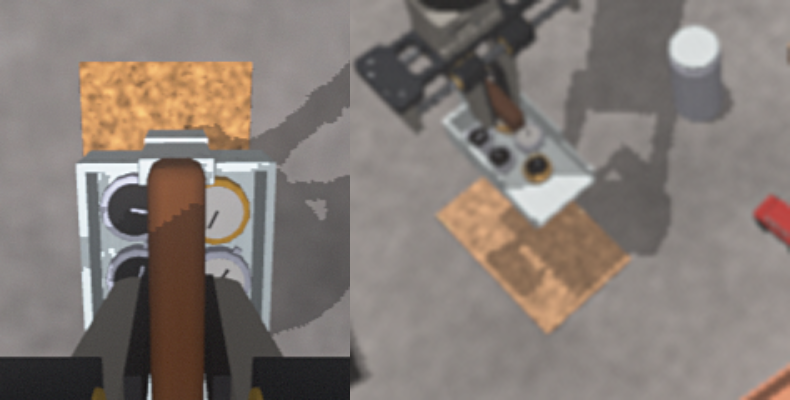

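The scoop is held level with all five heads inside. Next I'll carry it over the can to the tray.

carry_out(
  increments=[
    [[0.03,0.5,0,0,0,0,1],[0.03,1,0,0,0,0,1],[0.03,1.5,0,0,0,0,1],[0.03,2,0,0,0,0,1],[0.03,2.4,0,0,0,0,1],[0.03,2.4,0,0,0,0,1],[0.03,2.4,0,0,0,0,1],[0.03,2.4,0,0,0,0,1],[0.03,2.4,0,0,0,0,1],[0.03,2.4,0,0,0,0,1],[0.03,2.4,0,0,0,0,1],[0.03,2.4,0,0,0,0,1],[0.03,2.4,0,0,0,0,1],[0.03,2.4,0,0,0,0,1],[0.03,2.4,0,0,0,0,1],[0.03,2.4,0,0,0,0,1],[0.03,2,0,0,0,-0.013,1],[0.03,1.5,0,0,0,-0.013,1],[0.03,1,0,0,0,-0.013,1],[0.03,0.5,0,0,0,-0.013,1]],
  ],
)

```text
t: 10.8
tool_pos: [0.406, 0.16, 0.197]
ee_rot: [[-0.974, -0.225, -0.0], [-0.225, 0.974, 0.0], [0.0, 0.0, -1.0]]
wrist_force: [-0.3, 0.1, -4.0]
grip_width: 0.17
grip_force: 29.9
```

carry_out(
  increments=[
    [[0,0,0.3,0,0,0,1],[0,0,0.7,0,0,0,1],[0,0,1.1,0,0,0,1],[0,0,1.3,0,0,0,1],[0,0,1.3,0,0,0,1],[0,0,1.3,0,0,0,1],[0,0,1.1,0,0,0,1],[0,0,0.7,0,0,0,1],[0,0,0.4,0,0,0,1],[0,0,0,0,0,0,1],[0,0,0,0,0,0,1],[0,0,0,0,0,0,1]],
  ],
)

```text
t: 11.8
tool_pos: [0.4079, 0.1584, 0.1158]
ee_rot: [[-0.975, -0.222, 0.002], [-0.222, 0.975, 0.0], [-0.002, -0.0, -1.0]]
wrist_force: [0.3, -0.6, -3.9]
grip_width: 0.174
grip_force: 29.9
```

Run:
```python
from workcell import vision,status
import cv2,numpy as np
im=vision.read_camera("top")[140:250,130:235,::-1]
a=vision.read_camera("scene")[120:220,245:365,::-1]
cv2.imwrite("pics/s3.png",np.hstack([cv2.resize(im,(382,400),interpolation=cv2.INTER_CUBIC),cv2.resize(a,(415,400),interpolation=cv2.INTER_CUBIC)]))
s=status.state();print(s["tool_pos"],s["joint_positions"])
```

```text
[0.40786107 0.15847546 0.11583397] [ 5.33096006e+00 -6.02538184e+00  1.18640360e+02 -7.34904477e-04
  6.72957587e+01 -9.75176848e+01]
```

View pics/s3.png

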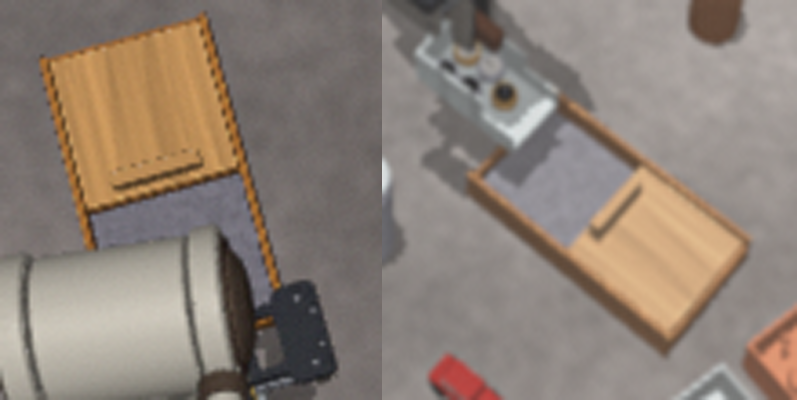

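carry_out(
  increments=[
    [[0,0,0.3,0,0,0,1],[0,0,0.6,0,0,0,1],[0,0,0.5,0,0,0,1],[-0.285,0,-0.403,0,0.05,0,1],[-0.285,0,-0.403,0,0.05,0,1],[-0.285,0,-0.403,0,0.05,0,1],[-0.285,0,-0.403,0,0.05,0,1],[-0.285,0,-0.403,0,0.05,0,1],[-0.285,0,-0.403,0,0.05,0,1],[-0.285,0,-0.403,0,0.05,0,1],[-0.169,0,-0.244,0,0.03,0,1],[-0.169,0,-0.244,0,0.03,0,1],[-0.169,0,-0.244,0,0.03,0,1],[-0.169,0,-0.244,0,0.03,0,1],[-0.169,0,-0.244,0,0.03,0,1],[-0.169,0,-0.244,0,0.03,0,1]],
  ],
)

```text
t: 13.23
tool_pos: [0.4458, 0.1672, 0.1341]
ee_rot: [[-0.841, -0.222, -0.493], [-0.192, 0.975, -0.112], [0.506, 0.0, -0.862]]
wrist_force: [0.3, 0.0, -3.9]
grip_width: 0.171
grip_force: 30.0
```

carry_out(
  increments=[
    [[-0.169,0,-0.244,0,0.03,0,1],[-0.169,0,-0.244,0,0.03,0,1],[-0.169,0,-0.244,0,0.03,0,1],[-0.169,0,-0.244,0,0.03,0,1],[-0.169,0,-0.244,0,0.03,0,1],[-0.169,0,-0.244,0,0.03,0,1],[0,0,0,0,0,0,1],[0,0,0,0,0,0,1],[0,0,0,0,0,0,1],[0,0,0,0,0,0,1],[0,0,0,0,0,0,1],[0,0,0,0,0,0,1]],
  ],
)

```text
t: 14.23
tool_pos: [0.4615, 0.1708, 0.1415]
ee_rot: [[-0.74, -0.222, -0.635], [-0.169, 0.975, -0.145], [0.651, -0.0, -0.759]]
wrist_force: [0.1, -0.6, -2.3]
grip_width: 0.17
grip_force: 30.0
```

Run:
```python
from workcell import vision,status
import cv2,numpy as np
im=vision.read_camera("wrist")[:,:,::-1]
a=vision.read_camera("scene")[120:220,245:365,::-1]
cv2.imwrite("pics/s4.png",np.hstack([cv2.resize(im,(320,240)),cv2.resize(a[:70],(411,240),interpolation=cv2.INTER_CUBIC)]))
s=status.state();print(s["tool_pos"],s["joint_positions"],s["wrist_force"],s["ee_rot"])
p=np.array(s["tool_pos"])+np.array(s["ee_rot"])@[-.082,0,.055];print("lip",p)
```

```text
[0.4615329  0.17077718 0.14147695] [  8.22487823  35.05842698  75.61255581  -3.19901614 109.8577517
 -94.59594639] [ 0.21731882 -0.91332031 -2.43254104] [[-7.39723292e-01 -2.22319845e-01 -6.35124663e-01]
 [-1.68667247e-01  9.74973787e-01 -1.44836024e-01]
 [ 6.51429820e-01 -1.38520709e-05 -7.58708896e-01]]
lip [0.48725836 0.17664191 0.04633071]
```

View pics/s4.png

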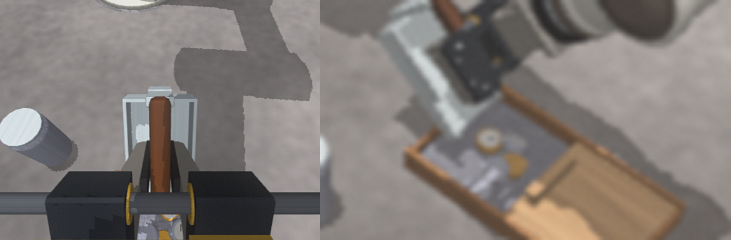

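The heads have slid out. A little more tilt will clear any that remain, and then I'll level the scoop.

carry_out(
  increments=[
    [[-0.169,0,-0.244,0,0.03,0,1],[-0.169,0,-0.244,0,0.03,0,1],[-0.169,0,-0.244,0,0.03,0,1],[-0.169,0,-0.244,0,0.03,0,1],[0,0,0,0,0,0,1],[0,0,0,0,0,0,1],[0,0,0,0,0,0,1]],
  ],
)

```text
t: 14.92
tool_pos: [0.4728, 0.1734, 0.1439]
ee_rot: [[-0.659, -0.222, -0.719], [-0.15, 0.975, -0.164], [0.737, 0.0, -0.675]]
wrist_force: [-0.6, -0.4, -2.5]
grip_width: 0.173
grip_force: 30.0
```

Run:
```python
from workcell import vision,status
import cv2,numpy as np
a=vision.read_camera("scene")[135:205,250:345,::-1]
im=vision.read_camera("wrist")[190:384,150:400,::-1]
cv2.imwrite("pics/s5.png",np.hstack([cv2.resize(a,(475,350),interpolation=cv2.INTER_CUBIC),cv2.resize(im,(320,350))]))
```

```text
(no output)
```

View pics/s5.png

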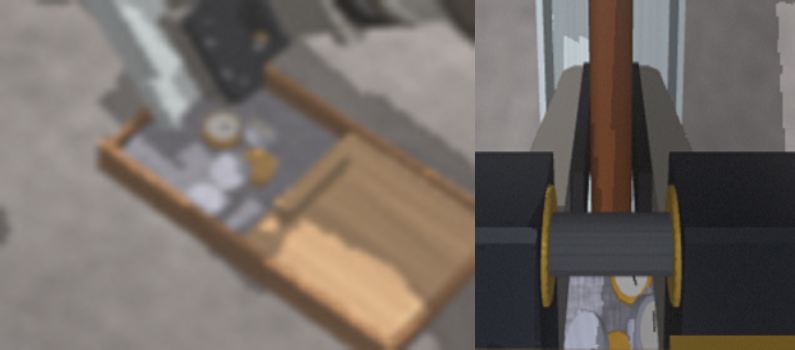

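All five heads are in the dish, around (222,127), (262,133), (262,165), (228,170) and (207,197) in the crop, and the scoop is empty. I'll raise and level it.

carry_out(
  increments=[
    [[0.7,0,-0.65,0,0,0,1],[1.25,0,-1.15,0,0,0,1],[1.25,0,-1.15,0,0,0,1],[1.25,0,-1.15,0,0,0,1],[0,0,0,0,-0.083,0,1],[0,0,0,0,-0.083,0,1],[0,0,0,0,-0.083,0,1],[0,0,0,0,-0.083,0,1],[0,0,0,0,-0.083,0,1],[0,0,0,0,-0.083,0,1],[0,0,0,0,-0.083,0,1],[0,0,0,0,-0.083,0,1],[0,0,0,0,-0.083,0,1],[0,0,0,0,-0.083,0,1],[0,0,0,0,0,0,1],[0,0,0,0,0,0,1]],
  ],
)

```text
t: 16.35
tool_pos: [0.4719, 0.1732, 0.2051]
ee_rot: [[-0.975, -0.222, -0.001], [-0.222, 0.975, -0.0], [0.002, -0.0, -1.0]]
wrist_force: [-0.4, -0.4, -2.3]
grip_width: 0.17
grip_force: 30.0
```

carry_out(
  increments=[
    [[0.22,-1,0,0,0,0,1],[0.44,-2,0,0,0,0,1],[0.56,-2.54,0,0,0,0,1],[0.56,-2.54,0,0,0,0,1],[0.56,-2.54,0,0,0,0,1],[0.56,-2.54,0,0,0,0,1],[0.56,-2.54,0,0,0,0,1],[0.56,-2.54,0,0,0,0,1],[0.56,-2.54,0,0,0,0,1],[0.56,-2.54,0,0,0,0,1],[0.56,-2.54,0,0,0,0,1],[0.56,-2.54,0,0,0,0,1],[0.56,-2.54,0,0,0,0,1],[0.56,-2.54,0,0,0,0,1],[0.56,-2.54,0,0,0,0,1],[0.44,-2,0,0,0,0,1],[0.22,-1,0,0,0,0,1],[0,0,0,0,0,0.053,1],[0,0,0,0,0,0,1],[0,0,0,0,0,0,1]],
  ],
)

```text
t: 18.02
tool_pos: [0.476, -0.2262, 0.2041]
ee_rot: [[-0.985, -0.172, -0.001], [-0.172, 0.985, 0.001], [0.001, 0.001, -1.0]]
wrist_force: [-0.6, -0.3, -1.4]
grip_width: 0.172
grip_force: 30.0
```

carry_out(
  increments=[
    [[0,0,1,0,0,0,1],[0,0,2,0,0,0,1],[0,0,2.5,0,0,0,1],[0,0,2.5,0,0,0,1],[0,0,2.5,0,0,0,1],[0,0,1.5,0,0,0,1],[0,0,1,0,0,0,1],[0,0,0.5,0,0,0,1],[0,0,0.3,0,0,0,1],[0,0,0.3,0,0,0,1],[0,0,0.2,0,0,0,1],[0,0,0.1,0,0,0,1],[0,0,0,0,0,0,1],[0,0,0,0,0,0,1]],
  ],
)

```text
t: 19.18
tool_pos: [0.4763, -0.2264, 0.0608]
ee_rot: [[-0.985, -0.17, 0.001], [-0.17, 0.985, -0.001], [-0.001, -0.001, -1.0]]
wrist_force: [-0.3, 0.3, -2.7]
grip_width: 0.172
grip_force: 30.0
```

carry_out(
  increments=[
    [[0,0,0.1,0,0,0,1],[0,0,0.1,0,0,0,1],[0,0,0,0,0,0,1],[0,0,0,0,0,0,1]],
  ],
)

```text
t: 19.52
tool_pos: [0.4765, -0.2265, 0.059]
ee_rot: [[-0.985, -0.17, 0.001], [-0.17, 0.985, -0.001], [-0.001, -0.001, -1.0]]
wrist_force: [1.1, 0.8, 1.7]
grip_width: 0.174
grip_force: 30.0
```

It's touching the mat, so I'll release and withdraw upwards.

carry_out(
  increments=[
    [[0,0,0,0,0,0,0.5],[0,0,0,0,0,0,0.3],[0,0,0,0,0,0,0],[0,0,0,0,0,0,-0.2],[0,0,0,0,0,0,-0.2],[0,0,0,0,0,0,-0.2],[0,0,-0.5,0,0,0,-0.2],[0,0,-1,0,0,0,-0.2],[0,0,-2,0,0,0,-0.2],[0,0,-2.5,0,0,0,-0.2],[0,0,-2.5,0,0,0,-0.2],[0,0,-2.5,0,0,0,-0.2],[0,0,-2.5,0,0,0,-0.2],[0,0,0,0,0,0,-0.2],[0,0,0,0,0,0,-0.2]],
  ],
)

```text
t: 20.77
tool_pos: [0.4771, -0.227, 0.1959]
ee_rot: [[-0.985, -0.17, 0.004], [-0.17, 0.985, -0.003], [-0.003, -0.004, -1.0]]
wrist_force: [0.3, 0.0, -0.4]
grip_width: 0.597
grip_force: 0.0
```

Run:
```python
from workcell import vision,status
import cv2,numpy as np
from h import *
t=vision.read_camera("top");w=vision.read_camera("wrist");p=vision.camera_params("wrist")
# handle (dark reddish brown) in wrist view, ground truth height check
hsv=cv2.cvtColor(w,cv2.COLOR_RGB2HSV);m=cv2.inRange(hsv,(3,100,40),(14,255,150));m[:100]=m[:100]
n,l,st,c=cv2.connectedComponentsWithStats(m)
for i in range(1,n):
    if st[i,4]>150: 
        box=st[i,:4];print(box,st[i,4],[np.round(ray(q,.088,p=p),4) for q in((box[0]+box[2]/2,box[1]),(box[0]+box[2]/2,box[1]+box[3]))])
# dish: non-grey-blue blobs, rectified to tray frame
a=np.radians(12.85);R=np.array([[np.cos(a),-np.sin(a)],[np.sin(a),np.cos(a)]])
pt=vision.camera_params("top");T=np.array(pt["T"]);src=[];dst=[]
for x,y in[(.058,.061),(.058,-.061),(-.058,-.061),(-.058,.061)]:
    W=np.r_[R@[x,y]+[.5162,.186],.017];q=T[:3,:3].T@(W-T[:3,3]);src.append([q[0]/q[2]*pt["fx"]+pt["cx"],q[1]/q[2]*pt["fy"]+pt["cy"]]);dst.append([(.061-y)*2000,(.058-x)*2000])
im=cv2.warpPerspective(t,cv2.getPerspectiveTransform(np.float32(src),np.float32(dst)),(244,232))
g=cv2.absdiff(im,np.uint8(np.full_like(im,np.median(im,axis=(0,1))))).max(2)
m=cv2.morphologyEx((g>25).astype(np.uint8),cv2.MORPH_OPEN,np.ones((9,9)))
n,l,st,c=cv2.connectedComponentsWithStats(m)
for i in range(1,n):print(st[i],c[i].round())
k=cv2.HoughCircles(cv2.cvtColor(im,cv2.COLOR_RGB2GRAY),cv2.HOUGH_GRADIENT,1,40,param1=60,param2=13,minRadius=23,maxRadius=33);print(k)
```

```text
[248 133  17  95] 1436 [array([ 0.4259, -0.2337,  0.088 ]), array([ 0.5081, -0.2193,  0.088 ])]
[289 145  14 100] 650 [array([ 0.43  , -0.1996,  0.088 ]), array([ 0.5182, -0.1813,  0.088 ])]
[205 165  18  55] 547 [array([ 0.4584, -0.2645,  0.088 ]), array([ 0.5072, -0.2576,  0.088 ])]
[158 368  71  16] 795 [array([ 0.6677, -0.256 ,  0.088 ]), array([ 0.6874, -0.2536,  0.088 ])]
[93  0 12  5 60] [98.  2.]
[154   0   9   5  45] [158.   2.]
[196   0  10   5  50] [200.   2.]
[215   0  12   5  60] [220.   2.]
[233   0  11  15 116] [239.   6.]
[237  27   7  37 228] [240.  45.]
[  92   40   50   59 2056] [116.  66.]
[ 188   55   56   52 2222] [214.  81.]
[ 135   56   46   48 1733] [158.  79.]
[ 58  70  34  35 870] [75. 87.]
[236 112   8  62 402] [240. 142.]
[  74  115   58   59 2690] [102. 144.]
[238 175   6  17  95] [241. 183.]
[238 193   6  22 122] [241. 204.]
[235 216   9  16 113] [240. 225.]
[  0 225  11   7  67] [  5. 228.]
[ 12 227  21   5 105] [ 22. 229.]
[ 60 227  13   5  65] [ 66. 229.]
[[[158.5  80.5  25.4]
  [100.5 141.5  24.6]
  [216.5  78.5  25.7]]]
```

```bash
python3 -c "
from workcell import order;print(order.job_done())"
```

```text
the job is handed in; nothing more can be done
None
```

I handed the job in after about 21 s of robot time. The cover is fully open, all five heads measured inside the dish, the scoop is back on its mat and released, and the can, jar, camera and toy car weren't touched; the judge's verdict was not shown.

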